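# Stock the condiment caddy for service

## Robot

A 6-joint arm with a two-finger parallel gripper is mounted at the origin on a cart in front of the work surface, level with it; the furniture and walls round the work are solid. World frame = base frame: x ahead of the robot, y to its left, z up, the work surface at z = 0. Lengths are in m, angles in rad, forces in N, time in s.
With the tool pointing down it reaches from about 0.375 to 0.9 m from the base axis. Payload 3.1 kg.
Tool frame: the origin (TCP) lies between the finger pads; the fingertips stand 17 mm ahead of it and the grasp point (between the pads) lies 2 mm behind it (robot.nose_length is the distance from the TCP to the fingertips, in m); z points along the fingers, y is the line along which they close (so a half turn about z gives the same grasp; the last joint's range is limited). The gripper opens to 87 mm and grips with 3 to 60 N. Pads are 19 mm wide; open, the fingers measure 117 mm over their backs; the gripper's body (75 mm by 190 mm) begins 51 mm behind the grasp point.
Start: joints at [-1.29, 0.527, 1.433, -0, 1.181, -0.178], TCP at [0.277, -0.56, 0.24] pointing down, gripper open.
Joint ranges: [-3.08, 3.08], [-0.75, 2.2], [0.22, 2.44], [-1.43, 4.57], [0, 2.65], [-2.85, 2.85]. Speed limits (rad/s): [2.79, 2.79, 3.14, 3.14, 3.14, 3.14].

## Interface

Orientations are given as a unit quaternion [x, y, z, w].
In Python, from rig import robot, cams gives the robot as it stands.
- The arm moves only by the shell command python3 -m pendant 'ROWS' [FORCE]. ROWS is JSON, a list of rows, each an object with "jaw": the opening, from 0 (shut) to 1 (fully open); "linear": the shift along the tool's x, y, z in cm, a list of three; "twist": the turn about the tool's z in degrees. A call has 1 to 12 rows; each row shifts and turns the commanded pose from where the row before left it, along the tool's axes as they then stand; what a row does not reach is not made up. A row lasts 1/12 s, in which the tool goes at most 41.7 mm and 7.16 degrees, less where a joint would pass 70% of its speed; a pose out of reach is approached as far as the arm can. A call is refused whole if a number of a shift passes 4.17 or a number of a turn 7.16, either way. A call with a gripper value outside its range is refused whole. The fingers move at their own pace and stop on an object; FORCE is the grip in N (left out, the last holds). Time passes only in rows, so rows that do not move let the fingers close. It gives the time, the measured TCP pose, the force, the opening and the grip force at its end, in the units of the state.
- robot.get_obs(): the state, without advancing time (a new reading comes with each control period).
- cams.camera(name): name is "side" or "top" or "wrist"; returns a dict with "color" (400x640x3 uint8, blue, green, red), "depth" (400x640 float32, m along the optical axis (not along the pixel's ray), 0 where there is no reading), "fov_y" (degrees; the focal length in pixels is half the picture's height over the tangent of half this angle, whatever the lens; pixels are square), "cx", "cy" (the principal point, pixels), "view" (4x4, takes a point from world to camera coordinates). Camera axes: x right, y down, z forward; pixel columns grow to the right and rows downward; lengths in m; the calibration is good to about 2 mm. A picture is of the moment at which its call begins.
- robot.hand_in(): hands the job in; it is judged then, once.
The state is a dict: "time": time; "q": joint angles; "joint_velocities": joint speeds; "joint_torque": joint torques, N m; "position": TCP position; "tool_rot": TCP orientation; "ft_force": force on the tool from outside, world axes, zero at the start; "moment": the same for the moment, N m; "grip_width": finger opening in m; "grip_force": force on a finger pad.
Only numpy, scipy, OpenCV 4.12 (cv2) and the standard library are available. Lean on these libraries where they do the work, as an engineer would, in place of code of your own. Each camera call takes 0.05 s, during which the arm holds its last target. There are 200 camera calls.

## Task

Stock the wooden condiment caddy for service: stand the two spice jars, the grey-topped shaker and the brown dropper bottle upright in its four square wells, one in each well (one of the four is already in a well and may stay), and nest the stack of clear portion cups from the round mat level in the red tapered ring at the caddy's end. Leave the amber and red squeeze bottles and the steel jigger standing where they are.

Things in the scene. Friction and masses are not known exactly. Their poses are not given: they have to be found in the camera images.
- caddy: light wooden condiment caddy, fixed to the worktop: a 242 x 156 x 5 mm board (long side along its x axis) that carries four square open wells in a 2 x 2 block (x -121 to +35 mm, full width in y; wells 60 x 60 mm, 72 mm from centre to centre, walls 12 mm thick, tops of the walls 38 mm above the worktop) and, at its +x end, a red tapered ring, the seat for portion cups. Origin: centre of the board's underside. May stand left or right of the robot, at any yaw.
- well_1 (a point): centre of the floor of the well at caddy x = -79 mm, y = 36 mm; 5 mm above the worktop
- well_2 (a point): centre of the floor of the well at caddy x = -7 mm, y = 36 mm; 5 mm above the worktop
- well_3 (a point): centre of the floor of the well at caddy x = -79 mm, y = -36 mm; 5 mm above the worktop
- well_4 (a point): centre of the floor of the well at caddy x = -7 mm, y = -36 mm; 5 mm above the worktop
- cup_seat (a point): on the axis of the red tapered ring (caddy x = 83 mm, y = 0), 10 mm above the worktop: where the centre of the underside of the nested stack of cups comes to rest. The ring is open inside, 55 mm wide at its mouth 26 mm above the worktop, narrowing downward with the same taper as the cups; its outside is 65 mm wide at the mouth. The nearest wall of the wells is 48 mm from its axis and 12 mm higher than its mouth.
- mat: round black rubber mat, 280 mm across, 5 mm thick, fixed; four of the five pieces to be moved and the amber bottle stand on it, about 95 mm or more from centre to centre. Origin: centre of its underside.
- jar_green: spice jar with green label and black cap, straight round 40 mm, 105 mm tall, about 0.11 kg; goes in a well. Origin: centre of its underside, z up; round, so yaw does not matter.
- jar_red: spice jar with red cap, straight round 45 mm, 108 mm tall, about 0.11 kg; goes in a well. Origin: centre of its underside, z up; round, so yaw does not matter.
- shaker: shaker with grey top, round 44 mm up to 74 mm height, then a 34 mm top, 90 mm tall in all, about 0.1 kg; goes in a well. Origin: centre of its underside, z up; round, so yaw does not matter.
- dropper: brown dropper bottle, round 33 mm up to 70 mm height, then a 24 mm black collar and a 13 mm bulb, 102 mm tall in all, about 0.07 kg; goes in a well. Origin: centre of its underside, z up; round, so yaw does not matter.
- cups: stack of clear portion cups, mouth up, handled as one piece: 45 mm wide at the foot, widening to 65 mm at 29 mm height, then straight 65 mm up to the rim at 55 mm; grip the straight upper part; 24 g; goes in the tapered seat. Origin: centre of its underside, z up; round, so yaw does not matter.
- squeeze_amber: bystander: amber squeeze bottle on the mat, round 65 mm up to 155 mm, nozzle part 50 mm wide above, 215 mm tall. Origin: centre of its underside, z up; round, so yaw does not matter.
- jigger: bystander: steel double measure standing on the worktop in front, between caddy and mat, round 43 mm, 78 mm tall. Origin: centre of its underside, z up; round, so yaw does not matter.
- squeeze_red: bystander: red squeeze bottle standing on the worktop behind, between caddy and mat, round 65 mm, 215 mm tall. Origin: centre of its underside, z up; round, so yaw does not matter.

How it is judged:
By the outcome, as a careful person would: the job done as asked, in the order asked, and still so for the second after the job is handed in, with the robot touching nothing.
It also fails if it takes over 72 s, if anything falls off the work surface, if the arm or the gripper's body presses on something with over 40 N, if the wrist force passes 120 N, or if a joint passes its speed limit or range.

## Working session

There is one attempt and no reset: what is moved stays moved. The work goes in short steps, Python scripts to look and compute and a shell command to move; the robot and the scene stay as the last step left them, time stands still between calls to the robot, and variables do not carry over. Pictures are saved under pics/ and viewed, at most 10 in all, crops included, and the job is handed in when it is done.

```bash
ls; mkdir -p pics
cat > h.py <<'E'
from rig import robot, cams
import numpy as np, cv2
def cam(n):
    c=cams.camera(n); f=200/np.tan(np.radians(c["fov_y"])/2); c["f"]=f; c["inv"]=np.linalg.inv(c["view"]); return c
def cloud(c):
    d=c["depth"]; v,u=np.mgrid[0:400,0:640]
    p=np.stack([(u-c["cx"])/c["f"]*d,(v-c["cy"])/c["f"]*d,d,np.ones_like(d)],-1)
    w=(p@c["inv"].T)[...,:3]; w[d==0]=np.nan; return w
def ray(c,u,v,z):
    r=c["inv"][:3,:3]@np.array([(u-c["cx"])/c["f"],(v-c["cy"])/c["f"],1]); o=c["inv"][:3,3]
    return o+r*(z-o[2])/r[2]
E
python3 - <<'E'
from h import *
for n in("top","side"):
    c=cam(n); cv2.imwrite(f"pics/{n}0.png",c["color"]); print(n,c["f"],c["cx"],c["cy"],c["inv"].round(3).tolist())
    np.savez(f"{n}0.npz",**c)
print(robot.get_obs())
E
```

```text
pics
top 408.88239076487827 324.0041412656049 203.14649041772995 [[0.027, -0.976, 0.218, 0.38], [-1.0, -0.027, 0.005, -0.006], [0.001, -0.218, -0.976, 0.875], [0.0, 0.0, 0.0, 1.0]]
side 390.90874732409884 324.02601773645506 205.41502772314286 [[0.998, -0.044, 0.037, 0.509], [-0.054, -0.48, 0.875, -0.761], [-0.02, -0.876, -0.482, 0.454], [0.0, 0.0, 0.0, 1.0]]
{'time': 0.1, 'q': array([-1.29050967e+00,  5.28365303e-01,  1.43376635e+00, -9.65578169e-06,
        1.18142034e+00, -1.78499954e-01]), 'joint_velocities': array([-0.00085364, -0.00286713, -0.00294091,  0.0002686 ,  0.00077877,
       -0.00068915]), 'joint_torque': array([-4.82336181e-04, -4.40985096e+01, -1.77151304e+01,  6.34012953e-02,
        5.34198701e-02, -3.31217575e-05]), 'position': array([ 0.27663524, -0.55974341,  0.23867681]), 'tool_rot': array([ 9.73803644e-01,  2.27388442e-01, -5.42960823e-05, -9.78174194e-04]), 'ft_force': array([-0.2435679 , -0.05956672, -0.15760198]), 'moment': array([-0.01807674,  0.02028408,  0.02505488]), 'grip_force': 0.0, 'grip_width': 0.08721505113048669}
```

View pics/top0.png

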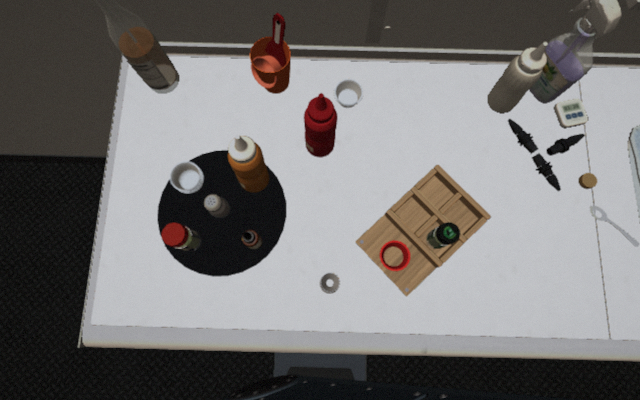

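View pics/side0.png

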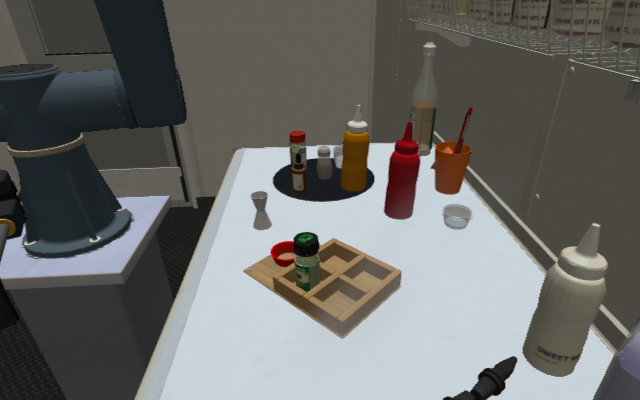

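The top view shows the mat at left with cups (187,178), shaker (215,205), red jar (178,237), dropper (250,238) and amber bottle (248,165). The caddy is at right with the ring at (395,256) and the green jar already in a well (443,236). The jigger is at (330,283) and the red bottle at (320,125).

Run:
```python
from h import *
c=dict(np.load("top0.npz")); w=cloud(c); 
def top(name,u,v,r,zmin,zmax=.3):
    s=w[v-r:v+r,u-r:u+r].reshape(-1,3); s=s[(s[:,2]>zmin)&(s[:,2]<zmax)]
    if len(s)<5: print(name,len(s),"few");return
    # symmetric: min circle of points near the top
    zt=np.percentile(s[:,2],98); t=s[s[:,2]>zt-.006]
    (x,y),R=cv2.minEnclosingCircle(t[:,:2].astype(np.float32)*1000)
    print(name,len(s),"ztop",zt.round(4),"n",len(t),"circ",round(x,1),round(y,1),round(R,1),"med",np.median(t,0).round(4))
for a in [("cups",187,178,22,.03),("shaker",213,203,13,.07),("jarred",177,235,17,.08),("dropper",250,238,13,.04),("jargreen",446,233,15,.07),("jigger",330,283,13,.05),("sqred",320,112,20,.1),("amber",243,155,22,.1),("cup2",348,93,18,.01)]: top(*a)
# ring: red mask
hsv=cv2.cvtColor(c["color"],cv2.COLOR_BGR2HSV)
red=((hsv[...,0]<8)|(hsv[...,0]>172))&(hsv[...,1]>140)&(hsv[...,2]>60)
m=np.zeros((400,640),np.uint8); m[235:280,375:418]=red[235:280,375:418]
cs=max(cv2.findContours(m,cv2.RETR_EXTERNAL,cv2.CHAIN_APPROX_NONE)[0],key=cv2.contourArea)
P=np.array([ray(c,u,v,.026)[:2] for u,v in cs[:,0]]).astype(np.float32)*1000
print("ring",cv2.minEnclosingCircle(P),cv2.fitEllipse(P))
# caddy wall tops
roi=np.zeros((400,640),bool); roi[155:300,350:500]=1
wall=roi&(w[...,2]>.031)&(w[...,2]<.046)
p=w[wall]; print("wall n",len(p),np.median(p[:,2]))
print("wall rect",cv2.minAreaRect((p[:,:2]*1000).astype(np.float32)))
b=roi&(hsv[...,1]>60)&(hsv[...,0]>5)&(hsv[...,0]<25)
m=cv2.morphologyEx(b.astype(np.uint8),cv2.MORPH_CLOSE,np.ones((9,9)))
cs=max(cv2.findContours(m,cv2.RETR_EXTERNAL,cv2.CHAIN_APPROX_NONE)[0],key=cv2.contourArea)
r=cv2.minAreaRect(cs); print(r,cv2.boxPoints(r).tolist())
# mat
blk=(hsv[...,2]<45); m=np.zeros((400,640),np.uint8); m[140:285,150:295]=blk[140:285,150:295]
cs=max(cv2.findContours(m,cv2.RETR_EXTERNAL,cv2.CHAIN_APPROX_NONE)[0],key=cv2.contourArea)
P=np.array([ray(c,u,v,.005)[:2] for u,v in cv2.convexHull(cs)[:,0]]).astype(np.float32)*1000
print("mat",cv2.minEnclosingCircle(P)); 
tb=w[300:320,200:300].reshape(-1,3); print("table z",np.nanmedian(tb[:,2]))
cv2.imwrite("pics/top0z.png",cv2.resize(c["color"][130:310,140:500],(720,360),interpolation=cv2.INTER_CUBIC))
```

```text
cups 874 ztop 0.0626 n 205 circ 594.2 269.9 57.9 med [0.6141 0.289  0.0598]
shaker 250 ztop 0.0955 n 139 circ 551.2 218.4 14.0 med [0.5512 0.2177 0.0923]
jarred 566 ztop 0.1158 n 423 circ 482.1 279.2 22.4 med [0.4824 0.2786 0.1128]
dropper 256 ztop 0.1048 n 35 circ 486.0 143.0 6.5 med [0.4857 0.143  0.1029]
jargreen 471 ztop 0.1119 n 356 circ 500.4 -240.8 20.4 med [ 0.4996 -0.2402  0.1096]
jigger 221 ztop 0.0793 n 72 circ 402.8 -18.2 18.3 med [ 0.4042 -0.0199  0.0768]
sqred 987 ztop 0.21 n 40 circ 720.1 7.5 5.7 med [0.7188 0.0076 0.21  ]
amber 1189 ztop 0.2165 n 40 circ 637.2 147.7 5.6 med [0.6361 0.1471 0.2173]
cup2 486 ztop 0.1709 n 38 circ 724.2 -9.7 10.5 med [ 0.7224 -0.0108  0.1693]
ring ((462.3847961425781, -150.789794921875), 32.44021987915039) ((462.9136962890625, -150.86080932617188), (61.888790130615234, 62.89336395263672), 1.6392406225204468)
wall n 2266 0.03710336975050049
wall rect ((549.5740966796875, -242.04684448242188), (156.3606719970703, 156.3630828857422), 44.16941452026367)
((422.68017578125, 229.1141815185547), (75.9310302734375, 115.51724243164062), 46.397178649902344) [[354.671875, 241.45545959472656], [438.322265625, 161.7883758544922], [490.6884765625, 216.7729034423828], [407.0380859375, 296.44000244140625]]
mat ((550.8173828125, 219.74830627441406), 138.1673126220703)
table z 0.0028887240541918824
```

View pics/top0z.png

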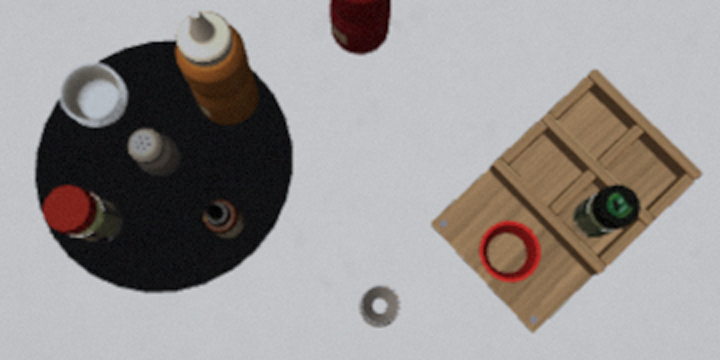

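The zoom agrees with the measurements: the wall block fits a 156 mm square, and the ring is 126 mm from its centre. The green jar therefore sits in well_2, with caddy yaw about 134°. I'll refine the cups next and check against the side view.

```bash
cat > go.py <<'E'
import sys; from h import *
from scipy.spatial.transform import Rotation as R
# usage: go.py x y z(TCP) psi_deg ... prints the remaining shift in tool axes (cm) and twist
o=robot.get_obs(); M=R.from_quat(o["tool_rot"]).as_matrix(); psi=np.degrees(np.arctan2(M[1,0],M[0,0]))
print("t",round(o["time"],2),"pos",o["position"].round(4),"psi",psi.round(2),"q6",o["q"][5].round(2),"F",o["ft_force"].round(1),"w",round(o["grip_width"],4),"g",round(o["grip_force"],1), "tilt",round(float(M[2,2]),5))
a=list(map(float,sys.argv[1:]))
for k in range(0,len(a),3):
    t=np.array(a[k:k+3])
    for p in (psi,134):
        c,s=np.cos(np.radians(p)),np.sin(np.radians(p)); A=np.array([[c,s,0],[s,-c,0],[0,0,-1]])
        print(t,"psi",round(p,1),"cm:",((t-o["position"])@A*100).round(2))
E
python3 - <<'E'
from h import *
c=dict(np.load("top0.npz")); w=cloud(c); s=w[150:205,160:206].reshape(-1,3)
s=s[(s[:,2]>.045)&(s[:,2]<.07)&(np.hypot(s[:,0]-.612,s[:,1]-.27)<.05)]
print("cups",len(s),cv2.minEnclosingCircle((s[:,:2]*1000).astype(np.float32)), ray(c,187,177.5,.06))
# side view: column-wise extents via cloud
c=dict(np.load("side0.npz")); w=cloud(c).reshape(-1,3)
for n,x,y,z0,z1,r in [("cups",.61,.27,.045,.07,.045),("shaker",.551,.218,.082,.1,.03),("jarred",.482,.279,.1,.12,.03),("dropper",.486,.143,.085,.12,.02),("green",.5,-.24,.1,.12,.03),("jigger",.403,-.019,.065,.09,.03),("amber",.637,.148,.17,.2,.04),("sqred",.72,.008,.1,.15,.045)]:
    s=w[(np.hypot(w[:,0]-x,w[:,1]-y)<r)&(w[:,2]>z0)&(w[:,2]<z1)]
    if len(s)>3:print(n,len(s),"x",s[:,0].min().round(3),s[:,0].max().round(3),"ymin",s[:,1].min().round(3),s[:,1].max().round(3))
s=w[(w[:,2]>.031)&(w[:,2]<.044)&(np.hypot(w[:,0]-.55,w[:,1]+.242)<.12)]
print("walls",len(s),cv2.minAreaRect((s[:,:2]*1000).astype(np.float32)))
E
python3 go.py .482 .279 .25
```

```text
cups 406 ((612.4500732421875, 287.4065246582031), 33.35009002685547) [0.60807522 0.2828955  0.06      ]
cups 81 x 0.582 0.608 ymin 0.256 0.314
shaker 74 x 0.538 0.57 ymin 0.199 0.223
jarred 132 x 0.464 0.506 ymin 0.256 0.297
dropper 41 x 0.481 0.493 ymin 0.137 0.145
green 385 x 0.482 0.52 ymin -0.262 -0.22
jigger 170 x 0.386 0.42 ymin -0.037 0.002
amber 188 x 0.608 0.655 ymin 0.122 0.156
sqred 725 x 0.685 0.749 ymin -0.021 0.024
walls 2899 ((550.5701904296875, -241.9424285888672), (157.16168212890625, 157.52496337890625), 44.35299301147461)
t 0.1 pos [ 0.2766 -0.5597  0.2387] psi 26.29 q6 -0.18 F [-0.2 -0.1 -0.2] w 0.0872 g 0.0 tilt -1.0
[0.482 0.279 0.25 ] psi 26.3 cm: [ 55.56 -66.11  -1.13]
[0.482 0.279 0.25 ] psi 134 cm: [46.07 73.04 -1.13]
```

```bash
python3 -m pendant '[{"jaw":1,"linear":[0,0,0],"twist":-7},{"jaw":1,"linear":[0,0,0],"twist":-7},{"jaw":1,"linear":[0,0,0],"twist":-7},{"jaw":1,"linear":[0,0,0],"twist":-7},{"jaw":1,"linear":[0,0,0],"twist":-7},{"jaw":1,"linear":[0,0,0],"twist":-7},{"jaw":1,"linear":[0,0,0],"twist":-7},{"jaw":1,"linear":[0,0,0],"twist":-7},{"jaw":1,"linear":[0,0,0],"twist":-7},{"jaw":1,"linear":[0,0,0],"twist":-7},{"jaw":1,"linear":[0,0,0],"twist":-7},{"jaw":1,"linear":[0,0,0],"twist":-7}]'; python3 -m pendant '[{"jaw":1,"linear":[0,0,-1],"twist":-7},{"jaw":1,"linear":[0,0,-2],"twist":-7},{"jaw":1,"linear":[0,0,-2],"twist":-7},{"jaw":1,"linear":[0,0,-1],"twist":-2.7},{"jaw":1,"linear":[0,0,0],"twist":0}]'; python3 go.py .482 .279 .30 .36 -.35 .3 .36 .28 .3
```

```text
time: 1.1
position: [0.2767, -0.5599, 0.239]
tool_rot: [0.569, 0.822, 0.0, -0.001]
ft_force: [0.3, 0.2, 0.4]
grip_width: 0.0871
grip_force: 0.0
time: 1.52
position: [0.2772, -0.5616, 0.3021]
tool_rot: [0.39, 0.921, -0.002, 0.002]
ft_force: [-0.3, -0.4, 0.6]
grip_width: 0.0869
grip_force: 0.0
t 1.52 pos [ 0.2772 -0.5616  0.3021] psi 134.03 q6 -2.06 F [-0.3 -0.4  0.6] w 0.0869 g 0.0 tilt -0.99999
[0.482 0.279 0.3  ] psi 134.0 cm: [46.2  73.15  0.21]
[0.482 0.279 0.3  ] psi 134 cm: [46.24 73.12  0.21]
[ 0.36 -0.35  0.3 ] psi 134.0 cm: [ 9.46 20.66  0.21]
[ 0.36 -0.35  0.3 ] psi 134 cm: [ 9.47 20.65  0.21]
[0.36 0.28 0.3 ] psi 134.0 cm: [54.75 64.45  0.21]
[0.36 0.28 0.3 ] psi 134 cm: [54.79 64.42  0.21]
```

```bash
python3 -m pendant '[{"jaw":1,"linear":[1.4,3.4,0],"twist":0},{"jaw":1,"linear":[1.4,3.4,0],"twist":0},{"jaw":1,"linear":[1.4,3.4,0],"twist":0},{"jaw":1,"linear":[1.4,3.4,0],"twist":0},{"jaw":1,"linear":[1.4,3.4,0],"twist":0},{"jaw":1,"linear":[1.4,3.4,0],"twist":0},{"jaw":1,"linear":[1.4,3.4,0],"twist":0},{"jaw":1,"linear":[1.4,3.4,0],"twist":0},{"jaw":1,"linear":[1.4,3.4,0],"twist":0},{"jaw":1,"linear":[1.4,3.4,0],"twist":0},{"jaw":1,"linear":[1.4,3.4,0],"twist":0},{"jaw":1,"linear":[1.4,3.4,0],"twist":0}]' | head -2; python3 -m pendant '[{"jaw":1,"linear":[2.6,2.8,0],"twist":0},{"jaw":1,"linear":[2.6,2.8,0],"twist":0},{"jaw":1,"linear":[2.6,2.8,0],"twist":0},{"jaw":1,"linear":[2.6,2.8,0],"twist":0},{"jaw":1,"linear":[2.6,2.8,0],"twist":0},{"jaw":1,"linear":[2.6,2.8,0],"twist":0},{"jaw":1,"linear":[2.6,2.8,0],"twist":0},{"jaw":1,"linear":[2.6,2.8,0],"twist":0},{"jaw":1,"linear":[2.6,2.8,0],"twist":0},{"jaw":1,"linear":[0,0,0],"twist":0}]'|head -2
python3 go.py .482 .279 .30
python3 - <<'E'
from h import *
c=cam("wrist"); cv2.imwrite("pics/w1.png",c["color"]); np.savez("w1.npz",**c); print(c["inv"].round(3))
w=cloud(c).reshape(-1,3)
for n,x,y,z0,z1,r in [("cups",.61,.285,.05,.068,.05),("shaker",.551,.218,.082,.1,.03),("jarred",.482,.279,.1,.12,.03),("dropper",.486,.143,.09,.12,.02)]:
    s=w[(np.hypot(w[:,0]-x,w[:,1]-y)<r)&(w[:,2]>z0)&(w[:,2]<z1)]
    if len(s)>3:print(n,len(s),cv2.minEnclosingCircle((s[:,:2]*1000).astype(np.float32)),np.median(s[:,2]))
E
```

```text
time: 2.52
position: [0.4534, -0.154, 0.2985]
time: 3.35
position: [0.4715, 0.1931, 0.2985]
t 3.35 pos [0.4715 0.1931 0.2985] psi 134.25 q6 -0.61 F [ 0.6 -0.3  0.2] w 0.0871 g 0.0 tilt -0.99999
[0.482 0.279 0.3  ] psi 134.3 cm: [ 5.42  6.74 -0.15]
[0.482 0.279 0.3  ] psi 134 cm: [ 5.45  6.72 -0.15]
[[ 0.716  0.67   0.197  0.418]
 [ 0.698 -0.688 -0.199  0.249]
 [ 0.003  0.28  -0.96   0.445]
 [ 0.     0.     0.     1.   ]]
cups 717 ((613.6896362304688, 289.0437927246094), 32.96811294555664) 0.05972703361757398
shaker 483 ((553.9593505859375, 219.25039672851562), 17.165807723999023) 0.09173142588446215
jarred 1216 ((483.7829895019531, 279.9412536621094), 22.682817459106445) 0.11372226414575984
dropper 98 ((487.3648986816406, 144.90032958984375), 6.447302341461182) 0.10298666122772793
```

View pics/w1.png

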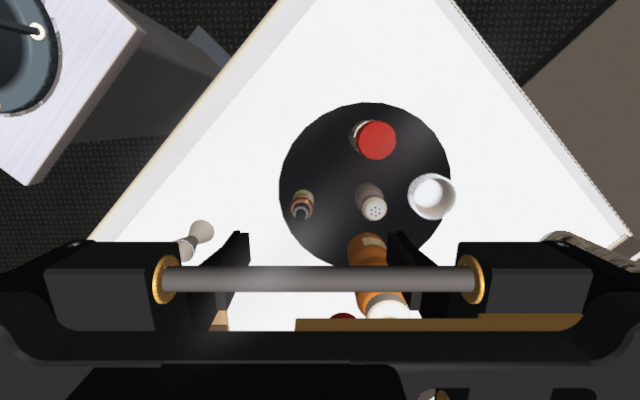

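The wrist view shows the red jar (376,140), shaker (373,207), dropper (302,205) and cups (432,196), all standing, with the long side of the gripper body along the closing axis. The radii match the given sizes and the positions agree with the top view within 2 mm.

```bash
python3 -m pendant '[{"jaw":1,"linear":[2.2,2.7,0],"twist":0},{"jaw":1,"linear":[2.2,2.7,0],"twist":0},{"jaw":1,"linear":[1.1,1.4,1],"twist":0},{"jaw":1,"linear":[0,0,3],"twist":0},{"jaw":1,"linear":[0,0,3],"twist":0},{"jaw":1,"linear":[0,0,0],"twist":0},{"jaw":1,"linear":[0,0,0],"twist":0}]' | head -2; python3 go.py .483 .2795 .078
```

```text
time: 3.98
position: [0.4819, 0.2726, 0.2277]
t 3.98 pos [0.4819 0.2726 0.2277] psi 133.88 q6 -0.45 F [ 1.1 -0.8  0.4] w 0.0867 g 0.0 tilt -0.99998
[0.483  0.2795 0.078 ] psi 133.9 cm: [ 0.42  0.56 14.97]
[0.483  0.2795 0.078 ] psi 134 cm: [ 0.42  0.56 14.97]
```

```bash
python3 -m pendant '[{"jaw":1,"linear":[0.4,0.6,0],"twist":0},{"jaw":1,"linear":[0,0,3],"twist":0},{"jaw":1,"linear":[0,0,3],"twist":0},{"jaw":1,"linear":[0,0,3],"twist":0},{"jaw":1,"linear":[0,0,3],"twist":0},{"jaw":1,"linear":[0,0,2],"twist":0},{"jaw":1,"linear":[0,0,1],"twist":0},{"jaw":1,"linear":[0,0,0],"twist":0}]' 25| head -2; python3 go.py .483 .2795 .078
python3 -m pendant '[{"jaw":0.4,"linear":[0,0,0],"twist":0},{"jaw":0.4,"linear":[0,0,0],"twist":0},{"jaw":0.4,"linear":[0,0,0],"twist":0},{"jaw":0.4,"linear":[0,0,0],"twist":0},{"jaw":0.4,"linear":[0,0,0],"twist":0},{"jaw":0.4,"linear":[0,0,0],"twist":0}]' 25
```

```text
time: 4.65
position: [0.4851, 0.281, 0.079]
t 4.65 pos [0.4851 0.281  0.079 ] psi 133.94 q6 -0.44 F [ 0.4 -0.2 -0.9] w 0.0869 g 0.0 tilt -1.0
[0.483  0.2795 0.078 ] psi 133.9 cm: [ 0.04 -0.26  0.1 ]
[0.483  0.2795 0.078 ] psi 134 cm: [ 0.04 -0.26  0.1 ]
time: 5.15
position: [0.4851, 0.2813, 0.0803]
tool_rot: [0.391, 0.92, 0.0, 0.0]
ft_force: [0.5, 0.1, 0.1]
grip_width: 0.0549
grip_force: 0.0
```

```bash
python3 -m pendant '[{"jaw":0.1,"linear":[0,0,0],"twist":0},{"jaw":0.1,"linear":[0,0,0],"twist":0},{"jaw":0.1,"linear":[0,0,0],"twist":0},{"jaw":0.1,"linear":[0,0,0],"twist":0},{"jaw":0.1,"linear":[0,0,-1],"twist":0},{"jaw":0.1,"linear":[0,0,-2.5],"twist":0},{"jaw":0.1,"linear":[0,0,-3],"twist":0},{"jaw":0.1,"linear":[0,0,-3],"twist":0},{"jaw":0.1,"linear":[0,0,-3],"twist":0},{"jaw":0.1,"linear":[0,0,-2.5],"twist":0},{"jaw":0.1,"linear":[0,0,0],"twist":0}]' 25;  python3 go.py .5492 -.2929 .083
```

```text
time: 6.07
position: [0.4878, 0.2824, 0.2354]
tool_rot: [0.391, 0.92, 0.004, 0.004]
ft_force: [0.6, 0.5, -0.4]
grip_width: 0.0441
grip_force: 24.9
t 6.07 pos [0.4878 0.2824 0.2354] psi 134.0 q6 -0.44 F [ 0.6  0.5 -0.4] w 0.0441 g 24.9 tilt -0.99993
[ 0.5492 -0.2929  0.083 ] psi 134.0 cm: [-45.65 -35.54  15.24]
[ 0.5492 -0.2929  0.083 ] psi 134 cm: [-45.65 -35.55  15.24]
```

```bash
python3 -m pendant '[{"jaw":0.1,"linear":[-2,-1.6,0],"twist":0},{"jaw":0.1,"linear":[-3,-2.3,0],"twist":0},{"jaw":0.1,"linear":[-3,-2.3,0],"twist":0},{"jaw":0.1,"linear":[-3,-2.3,0],"twist":0},{"jaw":0.1,"linear":[-3,-2.3,0],"twist":0},{"jaw":0.1,"linear":[-3,-2.3,0],"twist":0},{"jaw":0.1,"linear":[-3,-2.3,0],"twist":0},{"jaw":0.1,"linear":[-3,-2.3,0],"twist":0},{"jaw":0.1,"linear":[-3,-2.3,0],"twist":0},{"jaw":0.1,"linear":[-3,-2.3,0],"twist":0},{"jaw":0.1,"linear":[-3,-2.3,0],"twist":0},{"jaw":0.1,"linear":[-3,-2.3,0],"twist":0}]' |head -2
python3 -m pendant '[{"jaw":0.1,"linear":[-3,-2.3,0],"twist":0},{"jaw":0.1,"linear":[-3,-2.3,0],"twist":0},{"jaw":0.1,"linear":[-2,-1.6,0],"twist":0},{"jaw":0.1,"linear":[-1,-0.8,0],"twist":0},{"jaw":0.1,"linear":[0,0,0],"twist":0},{"jaw":0.1,"linear":[0,0,0],"twist":0}]' |head -2;  python3 go.py .5492 -.2929 .085
```

```text
time: 7.07
position: [0.5335, -0.1591, 0.2288]
time: 7.57
position: [0.5456, -0.2699, 0.2286]
t 7.57 pos [ 0.5456 -0.2699  0.2286] psi 133.93 q6 -1.41 F [-0.7  0.8 -1.9] w 0.0443 g 24.9 tilt -0.99999
[ 0.5492 -0.2929  0.085 ] psi 133.9 cm: [-1.91 -1.34 14.36]
[ 0.5492 -0.2929  0.085 ] psi 134 cm: [-1.91 -1.34 14.36]
```

```bash
python3 -m pendant '[{"jaw":0.1,"linear":[-1.9,-1.3,0],"twist":0},{"jaw":0.1,"linear":[0,0,0],"twist":0},{"jaw":0.1,"linear":[0,0,3],"twist":0},{"jaw":0.1,"linear":[0,0,3],"twist":0},{"jaw":0.1,"linear":[0,0,2],"twist":0},{"jaw":0.1,"linear":[0,0,1.2],"twist":0},{"jaw":0.1,"linear":[0,0,0],"twist":0},{"jaw":0.1,"linear":[0,0,0],"twist":0}]';  python3 go.py .5492 -.2929 .081
```

```text
time: 8.23
position: [0.5504, -0.2922, 0.1376]
tool_rot: [0.39, 0.921, 0.0, -0.001]
ft_force: [-0.5, -0.9, -0.2]
grip_width: 0.0442
grip_force: 24.9
t 8.23 pos [ 0.5504 -0.2922  0.1376] psi 134.07 q6 -1.44 F [-0.5 -0.9 -0.2] w 0.0442 g 24.9 tilt -1.0
[ 0.5492 -0.2929  0.081 ] psi 134.1 cm: [ 0.03 -0.14  5.66]
[ 0.5492 -0.2929  0.081 ] psi 134 cm: [ 0.03 -0.14  5.66]
```

```bash
python3 -m pendant '[{"jaw":0.1,"linear":[0,-0.1,2],"twist":0},{"jaw":0.1,"linear":[0,0,2],"twist":0},{"jaw":0.1,"linear":[0,0,1],"twist":0},{"jaw":0.1,"linear":[0,0,0.5],"twist":0},{"jaw":0.1,"linear":[0,0,0],"twist":0},{"jaw":0.1,"linear":[0,0,0],"twist":0}]';  python3 go.py .5492 -.2929 .081
```

```text
time: 8.73
position: [0.5503, -0.2946, 0.0835]
tool_rot: [0.391, 0.92, -0.0, 0.001]
ft_force: [0.2, -0.1, -1.5]
grip_width: 0.0441
grip_force: 24.9
t 8.73 pos [ 0.5503 -0.2946  0.0835] psi 134.0 q6 -1.44 F [ 0.2 -0.1 -1.5] w 0.0441 g 24.9 tilt -1.0
[ 0.5492 -0.2929  0.081 ] psi 134.0 cm: [0.2  0.05 0.25]
[ 0.5492 -0.2929  0.081 ] psi 134 cm: [0.2  0.05 0.25]
```

```bash
python3 -m pendant '[{"jaw":0.1,"linear":[0,0,0.3],"twist":0},{"jaw":0.1,"linear":[0,0,0],"twist":0},{"jaw":0.8,"linear":[0,0,0],"twist":0},{"jaw":0.8,"linear":[0,0,0],"twist":0},{"jaw":0.8,"linear":[0,0,0],"twist":0},{"jaw":0.8,"linear":[0,0,0],"twist":0},{"jaw":0.8,"linear":[0,0,-1],"twist":0},{"jaw":0.8,"linear":[0,0,-3],"twist":0},{"jaw":1,"linear":[0,0,-4],"twist":0},{"jaw":1,"linear":[0,0,-4],"twist":0},{"jaw":1,"linear":[0,0,-4],"twist":0},{"jaw":1,"linear":[0,0,0],"twist":0}]';  python3 go.py .5526 .2188 .2
```

```text
time: 9.73
position: [0.5538, -0.2973, 0.2498]
tool_rot: [0.391, 0.92, -0.002, 0.009]
ft_force: [0.6, -0.1, 0.8]
grip_width: 0.0846
grip_force: 0.0
t 9.73 pos [ 0.5538 -0.2973  0.2498] psi 134.0 q6 -1.44 F [ 0.6 -0.1  0.8] w 0.0846 g 0.0 tilt -0.99983
[0.5526 0.2188 0.2   ] psi 134.0 cm: [37.21 35.77  4.98]
[0.5526 0.2188 0.2   ] psi 134 cm: [37.21 35.77  4.98]
```

```bash
python3 -m pendant '[{"jaw":1,"linear":[2,1.9,0],"twist":0},{"jaw":1,"linear":[2.8,2.7,0],"twist":0},{"jaw":1,"linear":[2.8,2.7,0],"twist":0},{"jaw":1,"linear":[2.8,2.7,0],"twist":0},{"jaw":1,"linear":[2.8,2.7,0],"twist":0},{"jaw":1,"linear":[2.8,2.7,0],"twist":0},{"jaw":1,"linear":[2.8,2.7,0],"twist":0},{"jaw":1,"linear":[2.8,2.7,0],"twist":0},{"jaw":1,"linear":[2.8,2.7,0],"twist":0},{"jaw":1,"linear":[2.8,2.7,0],"twist":0},{"jaw":1,"linear":[2.8,2.7,0],"twist":0},{"jaw":1,"linear":[2.8,2.7,0],"twist":0}]' |head -2
python3 -m pendant '[{"jaw":1,"linear":[2.8,2.7,0],"twist":0},{"jaw":1,"linear":[1.8,1.7,0],"twist":0},{"jaw":1,"linear":[0.6,0.6,0],"twist":0},{"jaw":1,"linear":[0,0,0],"twist":0},{"jaw":1,"linear":[0,0,0],"twist":0}]' |head -2;  python3 go.py .5526 .2188 .063
```

```text
time: 10.73
position: [0.5488, 0.1631, 0.2403]
time: 11.15
position: [0.5488, 0.2328, 0.2397]
t 11.15 pos [0.5488 0.2328 0.2397] psi 134.04 q6 -0.55 F [ 0.6  0.6 -0.2] w 0.0873 g 0.0 tilt -1.0
[0.5526 0.2188 0.063 ] psi 134.0 cm: [-1.27 -0.7  17.67]
[0.5526 0.2188 0.063 ] psi 134 cm: [-1.27 -0.7  17.67]
```

```bash
python3 -m pendant '[{"jaw":0.7,"linear":[-1.3,-0.7,0],"twist":0},{"jaw":0.7,"linear":[0,0,2],"twist":0},{"jaw":0.7,"linear":[0,0,3],"twist":0},{"jaw":0.7,"linear":[0,0,3],"twist":0},{"jaw":0.7,"linear":[0,0,0],"twist":0},{"jaw":0.7,"linear":[0,0,0],"twist":0},{"jaw":0.7,"linear":[0,0,0],"twist":0}]' |tail -2;  python3 go.py .5526 .2188 .063
```

```text
grip_width: 0.0617
grip_force: 0.0
t 11.73 pos [0.5541 0.218  0.1608] psi 133.89 q6 -0.58 F [ 0.1 -0.4  0.9] w 0.0617 g 0.0 tilt -1.0
[0.5526 0.2188 0.063 ] psi 133.9 cm: [ 0.16 -0.06  9.78]
[0.5526 0.2188 0.063 ] psi 134 cm: [ 0.16 -0.06  9.78]
```

```bash
python3 -m pendant '[{"jaw":0.7,"linear":[0.1,0,3],"twist":0},{"jaw":0.7,"linear":[0,0,3],"twist":0},{"jaw":0.7,"linear":[0,0,2.5],"twist":0},{"jaw":0.7,"linear":[0,0,1.2],"twist":0},{"jaw":0.7,"linear":[0,0,0],"twist":0},{"jaw":0.1,"linear":[0,0,0],"twist":0},{"jaw":0.1,"linear":[0,0,0],"twist":0},{"jaw":0.1,"linear":[0,0,0],"twist":0},{"jaw":0.1,"linear":[0,0,0],"twist":0},{"jaw":0.1,"linear":[0,0,0],"twist":0},{"jaw":0.1,"linear":[0,0,0],"twist":0}]' |tail -2;  python3 go.py .5526 .2188 .063
python3 -m pendant '[{"jaw":0.1,"linear":[0,0,-1],"twist":0},{"jaw":0.1,"linear":[0,0,-3],"twist":0},{"jaw":0.1,"linear":[0,0,-3],"twist":0},{"jaw":0.1,"linear":[0,0,-3],"twist":0},{"jaw":0.1,"linear":[0,0,-3],"twist":0},{"jaw":0.1,"linear":[0,0,-3],"twist":0},{"jaw":0.1,"linear":[0,0,-1],"twist":0},{"jaw":0.1,"linear":[0,0,0],"twist":0}]'|tail -2; python3 go.py .601 -.243 .23
```

```text
grip_width: 0.0367
grip_force: 25.1
t 12.65 pos [0.5533 0.2201 0.0639] psi 133.99 q6 -0.58 F [-0.4 -0.2  6. ] w 0.0367 g 25.1 tilt -1.0
[0.5526 0.2188 0.063 ] psi 134.0 cm: [-0.05 -0.14  0.09]
[0.5526 0.2188 0.063 ] psi 134 cm: [-0.05 -0.14  0.09]
grip_width: 0.0367
grip_force: 24.7
t 13.32 pos [0.5538 0.2202 0.2359] psi 133.99 q6 -0.58 F [-0.1 -0.6 -1. ] w 0.0367 g 24.7 tilt -0.99998
[ 0.601 -0.243  0.23 ] psi 134.0 cm: [-36.6  -28.78   0.59]
[ 0.601 -0.243  0.23 ] psi 134 cm: [-36.59 -28.78   0.59]
```

Run:
```python
from h import *
c=cam("side"); s=cam("wrist")
o=robot.get_obs()["position"]; p=c["view"]@np.r_[o,1]; u=int(c["f"]*p[0]/p[2]+c["cx"]); v=int(c["f"]*p[1]/p[2]+c["cy"]); print(u,v)
a=cv2.resize(c["color"][max(v-50,0):v+75,u-60:u+60],(480,500),interpolation=cv2.INTER_CUBIC)
b=s["color"][200:400,220:420]; b=cv2.resize(b,(300,300))
im=np.zeros((500,790,3),np.uint8); im[:,:480]=a; im[:300,485:785]=b; cv2.imwrite("pics/s1.png",im)
```

```text
321 93
```

View pics/s1.png

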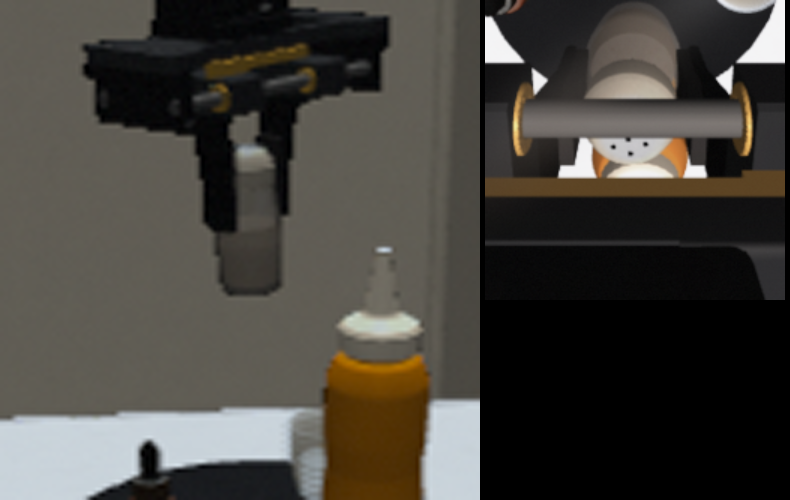

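The side crop shows the shaker hanging upright between the fingers: the bottom is at about crop (250,290), consistent with no slip. It was gripped on a slightly tapering part, so I'll continue.

```bash
python3 -m pendant '[{"jaw":0.1,"linear":[-1.6,-1.3,0],"twist":0},{"jaw":0.1,"linear":[-3,-2.4,0],"twist":0},{"jaw":0.1,"linear":[-3,-2.4,0],"twist":0},{"jaw":0.1,"linear":[-3,-2.4,0],"twist":0},{"jaw":0.1,"linear":[-3,-2.4,0],"twist":0},{"jaw":0.1,"linear":[-3,-2.4,0],"twist":0},{"jaw":0.1,"linear":[-3,-2.4,0],"twist":0},{"jaw":0.1,"linear":[-3,-2.4,0],"twist":0},{"jaw":0.1,"linear":[-3,-2.4,0],"twist":0},{"jaw":0.1,"linear":[-3,-2.4,0],"twist":0},{"jaw":0.1,"linear":[-3,-2.4,0],"twist":0},{"jaw":0.1,"linear":[-2.5,-1.9,0],"twist":0}]' |head -2
python3 -m pendant '[{"jaw":0.1,"linear":[-1.6,-1.2,0],"twist":0},{"jaw":0.1,"linear":[-0.8,-0.6,0],"twist":0},{"jaw":0.1,"linear":[0,0,0],"twist":0},{"jaw":0.1,"linear":[0,0,0],"twist":0},{"jaw":0.1,"linear":[0,0,0],"twist":0}]' |head -2;  python3 go.py .601 -.243 .064
```

```text
time: 14.42
position: [0.5917, -0.2167, 0.2292]
time: 14.83
position: [0.5964, -0.2421, 0.2313]
t 14.83 pos [ 0.5964 -0.2421  0.2313] psi 134.06 q6 -1.33 F [-0.3  1.3 -1.7] w 0.0366 g 24.7 tilt -0.99999
[ 0.601 -0.243  0.064] psi 134.1 cm: [-0.39  0.27 16.73]
[ 0.601 -0.243  0.064] psi 134 cm: [-0.39  0.27 16.73]
```

```bash
python3 -m pendant '[{"jaw":0.1,"linear":[-0.4,0.3,1],"twist":0},{"jaw":0.1,"linear":[0,0,3],"twist":0},{"jaw":0.1,"linear":[0,0,3],"twist":0},{"jaw":0.1,"linear":[0,0,3],"twist":0},{"jaw":0.1,"linear":[0,0,1.5],"twist":0},{"jaw":0.1,"linear":[0,0,0.5],"twist":0},{"jaw":0.1,"linear":[0,0,0],"twist":0},{"jaw":0.1,"linear":[0,0,0],"twist":0}]' |head -2;  python3 go.py .601 -.243 .064
```

```text
time: 15.5
position: [0.6028, -0.2445, 0.113]
t 15.5 pos [ 0.6028 -0.2445  0.113 ] psi 134.05 q6 -1.33 F [ 0.1 -0.6  0.1] w 0.037 g 24.7 tilt -1.0
[ 0.601 -0.243  0.064] psi 134.1 cm: [ 0.23 -0.03  4.9 ]
[ 0.601 -0.243  0.064] psi 134 cm: [ 0.23 -0.03  4.9 ]
```

```bash
python3 -m pendant '[{"jaw":0.1,"linear":[0.2,0,1.5],"twist":0},{"jaw":0.1,"linear":[0,0,1.5],"twist":0},{"jaw":0.1,"linear":[0,0,1],"twist":0},{"jaw":0.1,"linear":[0,0,0.5],"twist":0},{"jaw":0.1,"linear":[0,0,0],"twist":0},{"jaw":0.1,"linear":[0,0,0],"twist":0}]' |head -4;  python3 go.py .601 -.243 .064
```

```text
time: 16.0
position: [0.6012, -0.2438, 0.0682]
tool_rot: [0.391, 0.92, -0.0, 0.001]
ft_force: [-1.0, -0.0, -0.9]
t 16.0 pos [ 0.6012 -0.2438  0.0682] psi 133.99 q6 -1.33 F [-1.  -0.  -0.9] w 0.0369 g 24.7 tilt -1.0
[ 0.601 -0.243  0.064] psi 134.0 cm: [0.07 0.04 0.42]
[ 0.601 -0.243  0.064] psi 134 cm: [0.07 0.04 0.42]
```

```bash
python3 -m pendant '[{"jaw":0.1,"linear":[0,0,0.4],"twist":0},{"jaw":0.1,"linear":[0,0,0],"twist":0},{"jaw":0.62,"linear":[0,0,0],"twist":0},{"jaw":0.62,"linear":[0,0,0],"twist":0},{"jaw":0.62,"linear":[0,0,0],"twist":0},{"jaw":0.62,"linear":[0,0,0],"twist":0},{"jaw":0.62,"linear":[0,0,-1],"twist":0},{"jaw":0.62,"linear":[0,0,-3],"twist":0},{"jaw":0.62,"linear":[0,0,-4],"twist":0},{"jaw":0.62,"linear":[0,0,-4],"twist":0},{"jaw":0.62,"linear":[0,0,-4],"twist":0},{"jaw":0.62,"linear":[0,0,0],"twist":0}]';  python3 go.py .4865 .144 .24
```

```text
time: 17.0
position: [0.605, -0.2462, 0.2337]
tool_rot: [0.391, 0.92, -0.001, 0.009]
ft_force: [1.1, -0.4, 1.8]
grip_width: 0.0537
grip_force: 0.0
t 17.0 pos [ 0.605  -0.2462  0.2337] psi 134.0 q6 -1.33 F [ 1.1 -0.4  1.8] w 0.0537 g 0.0 tilt -0.99984
[0.4865 0.144  0.24  ] psi 134.0 cm: [36.3  18.58 -0.63]
[0.4865 0.144  0.24  ] psi 134 cm: [36.3  18.58 -0.63]
```

```bash
python3 -m pendant '[{"jaw":0.62,"linear":[2,1,0],"twist":0},{"jaw":0.62,"linear":[3.5,1.8,0],"twist":0},{"jaw":0.62,"linear":[3.5,1.8,0],"twist":0},{"jaw":0.62,"linear":[3.5,1.8,0],"twist":0},{"jaw":0.62,"linear":[3.5,1.8,0],"twist":0},{"jaw":0.62,"linear":[3.5,1.8,0],"twist":0},{"jaw":0.62,"linear":[3.5,1.8,0],"twist":0},{"jaw":0.62,"linear":[3.5,1.8,0],"twist":0},{"jaw":0.62,"linear":[3.5,1.8,0],"twist":0},{"jaw":0.62,"linear":[3.5,1.8,0],"twist":0},{"jaw":0.62,"linear":[2,1,0],"twist":0},{"jaw":0.62,"linear":[0.5,0.3,0],"twist":0}]'|head -2; python3 -m pendant '[{"jaw":0.62,"linear":[0,0,2],"twist":0},{"jaw":0.62,"linear":[0,0,3],"twist":0},{"jaw":0.62,"linear":[0,0,2],"twist":0},{"jaw":0.62,"linear":[0,0,0],"twist":0},{"jaw":0.62,"linear":[0,0,0],"twist":0}]'|head -2;  python3 go.py .4865 .144 .061
python3 - <<'E'
from h import *
c=cam("top"); w=cloud(c).reshape(-1,3)
for n,x,y,z0,z1,r in [("cups",.613,.288,.05,.068,.045),("jarred",.549,-.293,.1,.12,.035),("shaker",.601,-.243,.085,.1,.03),("green",.5,-.24,.1,.12,.03)]:
    s=w[(np.hypot(w[:,0]-x,w[:,1]-y)<r)&(w[:,2]>z0)&(w[:,2]<z1)]
    print(n,len(s),cv2.minEnclosingCircle((s[:,:2]*1000).astype(np.float32)) if len(s) else 0,np.median(s[:,2]))
E
```

```text
time: 18.0
position: [0.4815, 0.1471, 0.2239]
time: 18.42
position: [0.4836, 0.1432, 0.1531]
t 18.42 pos [0.4836 0.1432 0.1531] psi 133.95 q6 -0.7 F [ 0.3 -0.2  1.1] w 0.0541 g 0.0 tilt -1.0
[0.4865 0.144  0.061 ] psi 133.9 cm: [-0.15  0.27  9.21]
[0.4865 0.144  0.061 ] psi 134 cm: [-0.15  0.27  9.21]
cups 0 0 nan
jarred 461 ((549.484130859375, -294.6497497558594), 22.768596649169922) 0.1123038464354722
shaker 182 ((600.3980102539062, -244.63284301757812), 16.295427322387695) 0.09121216981569302
green 372 ((499.70147705078125, -240.59231567382812), 20.196582794189453) 0.10962384694718463
  return _methods._mean(a, axis=axis, dtype=dtype,
  ret = ret.dtype.type(ret / rcount)
```

```bash
python3 -m pendant '[{"jaw":0.62,"linear":[-0.2,0.3,2],"twist":0},{"jaw":0.62,"linear":[0,0,3],"twist":0},{"jaw":0.62,"linear":[0,0,2.6],"twist":0},{"jaw":0.62,"linear":[0,0,1.5],"twist":0},{"jaw":0.62,"linear":[0,0,0],"twist":0},{"jaw":0.1,"linear":[0,0,0],"twist":0},{"jaw":0.1,"linear":[0,0,0],"twist":0},{"jaw":0.1,"linear":[0,0,0],"twist":0},{"jaw":0.1,"linear":[0,0,0],"twist":0},{"jaw":0.1,"linear":[0,0,0],"twist":0},{"jaw":0.1,"linear":[0,0,0],"twist":0}]' 20|tail -2;  python3 go.py .4865 .144 .062
python3 -m pendant '[{"jaw":0.1,"linear":[0,0,-1],"twist":0},{"jaw":0.1,"linear":[0,0,-3],"twist":0},{"jaw":0.1,"linear":[0,0,-3],"twist":0},{"jaw":0.1,"linear":[0,0,-3],"twist":0},{"jaw":0.1,"linear":[0,0,-3],"twist":0},{"jaw":0.1,"linear":[0,0,-3],"twist":0},{"jaw":0.1,"linear":[0,0,-1],"twist":0},{"jaw":0.1,"linear":[0,0,0],"twist":0}]'|tail -2; python3 go.py .551 -.1912 .23
```

```text
grip_width: 0.0318
grip_force: 20.0
t 19.38 pos [0.4882 0.1446 0.0637] psi 134.0 q6 -0.7 F [ 0.2 -0.1  6.3] w 0.0318 g 20.0 tilt -1.0
[0.4865 0.144  0.062 ] psi 134.0 cm: [ 0.07 -0.16  0.17]
[0.4865 0.144  0.062 ] psi 134 cm: [ 0.07 -0.16  0.17]
grip_width: 0.0316
grip_force: 20.0
t 20.05 pos [0.489  0.1449 0.2363] psi 134.0 q6 -0.7 F [ 0.6  0.5 -0.7] w 0.0316 g 20.0 tilt -0.99997
[ 0.551  -0.1912  0.23  ] psi 134.0 cm: [-28.48 -18.89   0.63]
[ 0.551  -0.1912  0.23  ] psi 134 cm: [-28.48 -18.88   0.63]
```

```bash
python3 -m pendant '[{"jaw":0.1,"linear":[-1.6,-1.1,0],"twist":0},{"jaw":0.1,"linear":[-3.2,-2.1,0],"twist":0},{"jaw":0.1,"linear":[-3.2,-2.1,0],"twist":0},{"jaw":0.1,"linear":[-3.2,-2.1,0],"twist":0},{"jaw":0.1,"linear":[-3.2,-2.1,0],"twist":0},{"jaw":0.1,"linear":[-3.2,-2.1,0],"twist":0},{"jaw":0.1,"linear":[-3.2,-2.1,0],"twist":0},{"jaw":0.1,"linear":[-3.2,-2.1,0],"twist":0},{"jaw":0.1,"linear":[-2.6,-1.7,0],"twist":0},{"jaw":0.1,"linear":[-1.3,-1,0],"twist":0},{"jaw":0.1,"linear":[0,0,0],"twist":0},{"jaw":0.1,"linear":[0,0,0],"twist":0}]' |head -2; python3 go.py .551 -.1912 .062
```

```text
time: 21.05
position: [0.5469, -0.1843, 0.2313]
t 21.05 pos [ 0.5469 -0.1843  0.2313] psi 133.89 q6 -1.29 F [-0.3 -0.5  0.3] w 0.0315 g 20.0 tilt -0.99999
[ 0.551  -0.1912  0.062 ] psi 133.9 cm: [-0.78 -0.18 16.93]
[ 0.551  -0.1912  0.062 ] psi 134 cm: [-0.78 -0.18 16.93]
```

```bash
python3 -m pendant '[{"jaw":0.1,"linear":[-0.8,-0.2,1],"twist":0},{"jaw":0.1,"linear":[0,0,3],"twist":0},{"jaw":0.1,"linear":[0,0,3],"twist":0},{"jaw":0.1,"linear":[0,0,3],"twist":0},{"jaw":0.1,"linear":[0,0,1.5],"twist":0},{"jaw":0.1,"linear":[0,0,0.5],"twist":0},{"jaw":0.1,"linear":[0,0,0],"twist":0},{"jaw":0.1,"linear":[0,0,0],"twist":0}]' |head -2;  python3 go.py .551 -.1912 .064
```

```text
time: 21.72
position: [0.5525, -0.191, 0.1128]
t 21.72 pos [ 0.5525 -0.191   0.1128] psi 134.07 q6 -1.29 F [-0.1 -0.2 -0.6] w 0.0319 g 20.0 tilt -1.0
[ 0.551  -0.1912  0.064 ] psi 134.1 cm: [ 0.09 -0.12  4.88]
[ 0.551  -0.1912  0.064 ] psi 134 cm: [ 0.09 -0.12  4.88]
```

```bash
python3 -m pendant '[{"jaw":0.1,"linear":[0.1,-0.1,1.5],"twist":0},{"jaw":0.1,"linear":[0,0,1.5],"twist":0},{"jaw":0.1,"linear":[0,0,1],"twist":0},{"jaw":0.1,"linear":[0,0,0.6],"twist":0},{"jaw":0.1,"linear":[0,0,0],"twist":0},{"jaw":0.1,"linear":[0,0,0],"twist":0}]' |head -4;  python3 go.py .551 -.1912 .063
```

```text
time: 22.22
position: [0.5511, -0.1919, 0.0671]
tool_rot: [0.391, 0.92, -0.0, 0.0]
ft_force: [-0.8, 0.2, -1.1]
t 22.22 pos [ 0.5511 -0.1919  0.0671] psi 133.99 q6 -1.29 F [-0.8  0.2 -1.1] w 0.0316 g 20.0 tilt -1.0
[ 0.551  -0.1912  0.063 ] psi 134.0 cm: [0.06 0.04 0.41]
[ 0.551  -0.1912  0.063 ] psi 134 cm: [0.06 0.04 0.41]
```

```bash
python3 -m pendant '[{"jaw":0.1,"linear":[0,0,0.3],"twist":0},{"jaw":0.1,"linear":[0,0,0],"twist":0},{"jaw":0.52,"linear":[0,0,0],"twist":0},{"jaw":0.52,"linear":[0,0,0],"twist":0},{"jaw":0.52,"linear":[0,0,0],"twist":0},{"jaw":0.52,"linear":[0,0,0],"twist":0},{"jaw":0.52,"linear":[0,0,-1],"twist":0},{"jaw":0.52,"linear":[0,0,-3],"twist":0},{"jaw":0.52,"linear":[0,0,-4],"twist":0},{"jaw":0.52,"linear":[0,0,-4],"twist":0},{"jaw":0.52,"linear":[0,0,-4],"twist":0},{"jaw":0.52,"linear":[0,0,-2],"twist":0}]';  python3 go.py .55 .25 .26
```

```text
time: 23.22
position: [0.5525, -0.1927, 0.2497]
tool_rot: [0.391, 0.92, -0.001, 0.004]
ft_force: [0.3, -0.8, 0.3]
grip_width: 0.0455
grip_force: 0.0
t 23.22 pos [ 0.5525 -0.1927  0.2497] psi 134.0 q6 -1.29 F [ 0.3 -0.8  0.3] w 0.0455 g 0.0 tilt -0.99996
[0.55 0.25 0.26] psi 134.0 cm: [32.02 30.57 -1.03]
[0.55 0.25 0.26] psi 134 cm: [32.02 30.57 -1.03]
```

```bash
python3 -m pendant '[{"jaw":1,"linear":[1.8,1.7,-0.5],"twist":0},{"jaw":1,"linear":[2.8,2.7,0],"twist":0},{"jaw":1,"linear":[2.8,2.7,0],"twist":0},{"jaw":1,"linear":[2.8,2.7,0],"twist":0},{"jaw":1,"linear":[2.8,2.7,0],"twist":0},{"jaw":1,"linear":[2.8,2.7,0],"twist":0},{"jaw":1,"linear":[2.8,2.7,0],"twist":0},{"jaw":1,"linear":[2.8,2.7,0],"twist":0},{"jaw":1,"linear":[2.8,2.7,0],"twist":0},{"jaw":1,"linear":[2.8,2.7,0],"twist":0},{"jaw":1,"linear":[2.8,2.7,0],"twist":0},{"jaw":1,"linear":[1.8,1.7,0],"twist":0}]' |head -2
python3 -m pendant '[{"jaw":1,"linear":[0.8,0.7,0],"twist":0},{"jaw":1,"linear":[0,0,0],"twist":0},{"jaw":1,"linear":[0,0,0],"twist":0}]' |head -2;  python3 go.py .613 .288 .2
python3 - <<'E'
from h import *
c=cam("wrist"); w=cloud(c).reshape(-1,3)
s=w[(np.hypot(w[:,0]-.613,w[:,1]-.288)<.05)&(w[:,2]>.05)&(w[:,2]<.068)]
print("cups",len(s),cv2.minEnclosingCircle((s[:,:2]*1000).astype(np.float32)),np.median(s[:,2]))
c=cam("top"); cv2.imwrite("pics/t2.png",c["color"]); w=cloud(c).reshape(-1,3)
for n,x,y,z0,z1,r in [("dropper",.551,-.192,.09,.12,.03),("jarred",.549,-.293,.1,.12,.035),("shaker",.601,-.243,.085,.1,.03),("green",.5,-.24,.1,.12,.03),("ringtop",.4625,-.151,.018,.034,.045),("jigger",.404,-.019,.07,.09,.04)]:
    s=w[(np.hypot(w[:,0]-x,w[:,1]-y)<r)&(w[:,2]>z0)&(w[:,2]<z1)]
    print(n,len(s),cv2.minEnclosingCircle((s[:,:2]*1000).astype(np.float32)) if len(s) else 0,np.median(s[:,2]))
E
```

```text
time: 24.22
position: [0.5492, 0.2504, 0.2495]
time: 24.47
position: [0.5491, 0.2569, 0.2488]
t 24.47 pos [0.5491 0.2569 0.2488] psi 134.05 q6 -0.51 F [ 0.6 -0.5 -0.1] w 0.0873 g 0.0 tilt -1.0
[0.613 0.288 0.2  ] psi 134.1 cm: [-2.21  6.75  4.88]
[0.613 0.288 0.2  ] psi 134 cm: [-2.21  6.76  4.88]
cups 836 ((613.6650390625, 288.66864013671875), 32.70000457763672) 0.060146546315660576
dropper 43 ((548.7109985351562, -192.77577209472656), 6.738236427307129) 0.10214563097320128
jarred 461 ((549.4273071289062, -294.5616149902344), 22.885086059570312) 0.11223183339101805
shaker 179 ((600.6318359375, -244.99513244628906), 16.175159454345703) 0.09131315862602019
green 375 ((500.31744384765625, -241.050537109375), 20.47612762451172) 0.10945396591566026
ringtop 291 ((462.1466979980469, -152.01165771484375), 31.767009735107422) 0.02467237042718151
jigger 94 ((402.7920227050781, -18.245874404907227), 18.319990158081055) 0.0756532529082804
```

```bash
python3 -m pendant '[{"jaw":1,"linear":[-0.7,2.2,0],"twist":0},{"jaw":1,"linear":[-0.7,2.2,0],"twist":0},{"jaw":1,"linear":[-0.5,1.4,1],"twist":0},{"jaw":1,"linear":[-0.2,0.8,3],"twist":0},{"jaw":1,"linear":[0,0,3],"twist":0},{"jaw":1,"linear":[0,0,2],"twist":0},{"jaw":1,"linear":[0,0,1],"twist":0},{"jaw":1,"linear":[0,0,0],"twist":0},{"jaw":1,"linear":[0,0,0],"twist":0},{"jaw":1,"linear":[0,0,0],"twist":0}]' 8|head -2;  python3 go.py .6133 .2883 .048
```

```text
time: 25.4
position: [0.6129, 0.2877, 0.1504]
t 25.4 pos [0.6129 0.2877 0.1504] psi 133.93 q6 -0.49 F [ 0.1 -0.5  0.3] w 0.087 g 0.0 tilt -0.99999
[0.6133 0.2883 0.048 ] psi 133.9 cm: [ 0.02  0.07 10.24]
[0.6133 0.2883 0.048 ] psi 134 cm: [1.000e-02 7.000e-02 1.024e+01]
```

```bash
python3 -m pendant '[{"jaw":1,"linear":[0,0,2],"twist":0},{"jaw":1,"linear":[0,0,3],"twist":0},{"jaw":1,"linear":[0,0,3],"twist":0},{"jaw":1,"linear":[0,0,1.7],"twist":0},{"jaw":1,"linear":[0,0,0.5],"twist":0},{"jaw":1,"linear":[0,0,0],"twist":0},{"jaw":1,"linear":[0,0,0],"twist":0}]' 8|head -2;  python3 go.py .6133 .2883 .048
python3 -m pendant '[{"jaw":0.5,"linear":[0,0,0],"twist":0},{"jaw":0.5,"linear":[0,0,0],"twist":0},{"jaw":0.5,"linear":[0,0,0],"twist":0},{"jaw":0.5,"linear":[0,0,0],"twist":0},{"jaw":0.5,"linear":[0,0,0],"twist":0},{"jaw":0.5,"linear":[0,0,0],"twist":0},{"jaw":0.5,"linear":[0,0,0],"twist":0}]' 8; python3 go.py
```

```text
time: 25.98
position: [0.613, 0.2884, 0.0485]
t 25.98 pos [0.613  0.2884 0.0485] psi 133.99 q6 -0.49 F [-0.4 -0.2  0.3] w 0.0869 g 0.0 tilt -0.99999
[0.6133 0.2883 0.048 ] psi 134.0 cm: [-0.03  0.01  0.05]
[0.6133 0.2883 0.048 ] psi 134 cm: [-0.03  0.01  0.05]
time: 26.57
position: [0.6119, 0.2882, 0.0474]
tool_rot: [0.391, 0.92, 0.0, 0.0]
ft_force: [-0.5, 0.2, 3.8]
grip_width: 0.0641
grip_force: 8.0
t 26.57 pos [0.6119 0.2882 0.0474] psi 133.98 q6 -0.49 F [-0.5  0.2  3.8] w 0.0641 g 8.0 tilt -1.0
```

```bash
python3 -m pendant '[{"jaw":0.5,"linear":[0,0,-1],"twist":0},{"jaw":0.5,"linear":[0,0,-2.5],"twist":0},{"jaw":0.5,"linear":[0,0,-3.5],"twist":0},{"jaw":0.5,"linear":[0,0,-3.5],"twist":0},{"jaw":0.5,"linear":[0,0,-3.5],"twist":0},{"jaw":0.5,"linear":[0,0,-3],"twist":0},{"jaw":0.5,"linear":[1,-1,-2],"twist":0},{"jaw":0.5,"linear":[1.5,-2,0],"twist":0},{"jaw":0.5,"linear":[1,-2,0],"twist":0},{"jaw":0.5,"linear":[0,-2,0],"twist":0},{"jaw":0.5,"linear":[0,0,0],"twist":0}]' ; python3 go.py .4625 -.1512 .24
```

```text
time: 27.48
position: [0.5326, 0.263, 0.2367]
tool_rot: [0.391, 0.921, -0.002, -0.002]
ft_force: [-0.1, -0.3, -0.6]
grip_width: 0.0645
grip_force: 8.0
t 27.48 pos [0.5326 0.263  0.2367] psi 134.01 q6 -0.5 F [-0.1 -0.3 -0.6] w 0.0645 g 8.0 tilt -0.99999
[ 0.4625 -0.1512  0.24  ] psi 134.0 cm: [-24.92 -33.82  -0.33]
[ 0.4625 -0.1512  0.24  ] psi 134 cm: [-24.93 -33.81  -0.33]
```

```bash
python3 -m pendant '[{"jaw":0.5,"linear":[-1,-1.4,0],"twist":0},{"jaw":0.5,"linear":[-2.2,-2.9,0],"twist":0},{"jaw":0.5,"linear":[-2.2,-2.9,0],"twist":0},{"jaw":0.5,"linear":[-2.2,-2.9,0],"twist":0},{"jaw":0.5,"linear":[-2.2,-2.9,0],"twist":0},{"jaw":0.5,"linear":[-2.2,-2.9,0],"twist":0},{"jaw":0.5,"linear":[-2.2,-2.9,0],"twist":0},{"jaw":0.5,"linear":[-2.2,-2.9,0],"twist":0},{"jaw":0.5,"linear":[-2.2,-2.9,0],"twist":0},{"jaw":0.5,"linear":[-2.2,-2.9,0],"twist":0},{"jaw":0.5,"linear":[-2.2,-2.9,0],"twist":0},{"jaw":0.5,"linear":[-1.4,-2.4,0],"twist":0}]' |head -2; python3 -m pendant '[{"jaw":0.5,"linear":[-0.7,-1.2,0],"twist":0},{"jaw":0.5,"linear":[0,0,0],"twist":0},{"jaw":0.5,"linear":[0,0,0],"twist":0},{"jaw":0.5,"linear":[0,0,0],"twist":0}]' |head -2; python3 go.py .4625 -.1512 .24
```

```text
time: 28.48
position: [0.4713, -0.1421, 0.237]
time: 28.82
position: [0.4668, -0.1516, 0.2366]
t 28.82 pos [ 0.4668 -0.1516  0.2366] psi 133.98 q6 -1.31 F [-0.3  0.2 -0.7] w 0.0642 g 8.0 tilt -1.0
[ 0.4625 -0.1512  0.24  ] psi 134.0 cm: [ 0.33 -0.28 -0.34]
[ 0.4625 -0.1512  0.24  ] psi 134 cm: [ 0.33 -0.28 -0.34]
```

```bash
python3 -m pendant '[{"jaw":0.5,"linear":[0.3,-0.3,2],"twist":0},{"jaw":0.5,"linear":[0,0,3],"twist":0},{"jaw":0.5,"linear":[0,0,3],"twist":0},{"jaw":0.5,"linear":[0,0,2],"twist":0},{"jaw":0.5,"linear":[0,0,0.5],"twist":0},{"jaw":0.5,"linear":[0,0,0],"twist":0},{"jaw":0.5,"linear":[0,0,0],"twist":0},{"jaw":0.5,"linear":[0,0,0],"twist":0}]' |head -2; python3 go.py .4624 -.1514 .0525
python3 - <<'E'
from h import *
o=robot.get_obs()["position"]
for n in("wrist","top"):
    c=cam(n); 
    if n=="wrist": cv2.imwrite("pics/w3.png",c["color"])
    w=cloud(c).reshape(-1,3)
    zr=o[2]+.0125
    s=w[(np.hypot(w[:,0]-o[0],w[:,1]-o[1])<.04)&(abs(w[:,2]-zr)<.004)]
    if len(s)>4:
        A=np.c_[2*s[:,:2],np.ones(len(s))]; x=np.linalg.lstsq(A,(s[:,:2]**2).sum(1),rcond=None)[0]
        print(n,len(s),"circle fit",x[:2].round(4),np.sqrt(x[2]+x[0]**2+x[1]**2).round(4),cv2.minEnclosingCircle((s[:,:2]*1000).astype(np.float32)))
E
```

```text
time: 29.48
position: [0.4634, -0.1521, 0.1328]
t 29.48 pos [ 0.4634 -0.1521  0.1328] psi 134.04 q6 -1.32 F [-0.5  0.3 -0.6] w 0.0641 g 8.0 tilt -1.0
[ 0.4624 -0.1514  0.0525] psi 134.0 cm: [ 0.12 -0.03  8.03]
[ 0.4624 -0.1514  0.0525] psi 134 cm: [ 0.12 -0.03  8.03]
wrist 2839 circle fit [ 0.4636 -0.1511] 0.0305 ((459.4666442871094, -147.8579864501953), 38.82741928100586)
```

View pics/w3.png

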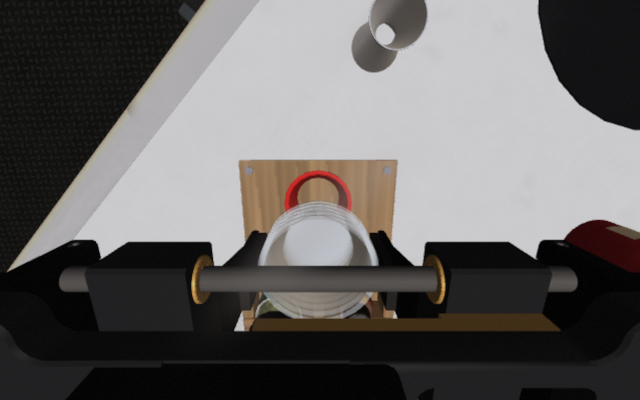

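The wrist view shows the stack (318,262) level and centred between the fingers. The red ring (318,195) is in line with it and clear below.

```bash
python3 -m pendant '[{"jaw":0.5,"linear":[0.2,0,1.5],"twist":0},{"jaw":0.5,"linear":[0,0,2],"twist":0},{"jaw":0.5,"linear":[0,0,1.5],"twist":0},{"jaw":0.5,"linear":[0,0,1],"twist":0},{"jaw":0.5,"linear":[0,0,0.5],"twist":0},{"jaw":0.5,"linear":[0,0,0],"twist":0},{"jaw":0.5,"linear":[0,0,0],"twist":0}]' |head -4; python3 go.py .4624 -.1514 .0525
```

```text
time: 30.17
position: [0.4612, -0.1508, 0.067]
tool_rot: [0.391, 0.92, -0.0, 0.0]
ft_force: [0.7, 0.4, 0.6]
t 30.17 pos [ 0.4612 -0.1508  0.067 ] psi 133.98 q6 -1.31 F [0.7 0.4 0.6] w 0.0644 g 8.0 tilt -1.0
[ 0.4624 -0.1514  0.0525] psi 134.0 cm: [-0.12  0.04  1.45]
[ 0.4624 -0.1514  0.0525] psi 134 cm: [-0.12  0.04  1.45]
```

```bash
python3 -m pendant '[{"jaw":0.5,"linear":[0,0,0.5],"twist":0},{"jaw":0.5,"linear":[0,0,0.4],"twist":0},{"jaw":0.5,"linear":[0,0,0.3],"twist":0},{"jaw":0.5,"linear":[0,0,0.1],"twist":0},{"jaw":0.5,"linear":[0,0,0],"twist":0},{"jaw":0.5,"linear":[0,0,0],"twist":0}]' |head -4; python3 go.py .4624 -.1514 .0525
```

```text
time: 30.67
position: [0.4617, -0.1509, 0.0537]
tool_rot: [0.391, 0.92, 0.0, 0.001]
ft_force: [2.1, 0.3, -0.4]
t 30.67 pos [ 0.4617 -0.1509  0.0537] psi 133.97 q6 -1.31 F [ 2.1  0.3 -0.4] w 0.0642 g 8.0 tilt -1.0
[ 0.4624 -0.1514  0.0525] psi 134.0 cm: [-0.08  0.01  0.12]
[ 0.4624 -0.1514  0.0525] psi 134 cm: [-0.08  0.01  0.12]
```

```bash
python3 -m pendant '[{"jaw":0.5,"linear":[-0.1,0,0],"twist":0},{"jaw":0.5,"linear":[0,0,0.2],"twist":0},{"jaw":0.5,"linear":[0,0,0.1],"twist":0},{"jaw":0.5,"linear":[0,0,0],"twist":0},{"jaw":0.5,"linear":[0,0,0],"twist":0}]' |head -4; python3 go.py .4624 -.1514 .0525
```

```text
time: 31.08
position: [0.4626, -0.151, 0.0514]
tool_rot: [0.391, 0.92, 0.0, 0.001]
ft_force: [4.3, 3.7, 7.2]
t 31.08 pos [ 0.4626 -0.151   0.0514] psi 133.94 q6 -1.31 F [4.3 3.7 7.2] w 0.0644 g 8.0 tilt -1.0
[ 0.4624 -0.1514  0.0525] psi 133.9 cm: [-0.02 -0.04 -0.11]
[ 0.4624 -0.1514  0.0525] psi 134 cm: [-0.02 -0.04 -0.11]
```

```bash
python3 -m pendant '[{"jaw":0.95,"linear":[0,0,0],"twist":0},{"jaw":0.95,"linear":[0,0,0],"twist":0},{"jaw":0.95,"linear":[0,0,0],"twist":0},{"jaw":0.95,"linear":[0,0,0],"twist":0},{"jaw":0.95,"linear":[0,0,0],"twist":0},{"jaw":0.95,"linear":[0,0,-1],"twist":0},{"jaw":0.95,"linear":[0,0,-2],"twist":0},{"jaw":0.95,"linear":[0,0,-4],"twist":0},{"jaw":0.95,"linear":[0,0,-4],"twist":0},{"jaw":0.95,"linear":[0,0,-4],"twist":0},{"jaw":0.95,"linear":[0,0,-4],"twist":0},{"jaw":0.95,"linear":[0,0,0],"twist":0}]' ; python3 -m pendant '[{"jaw":1,"linear":[2,2,0],"twist":0},{"jaw":1,"linear":[3,2,0],"twist":0},{"jaw":1,"linear":[3,2,0],"twist":0},{"jaw":1,"linear":[3,2,0],"twist":0},{"jaw":1,"linear":[3,2,0],"twist":0},{"jaw":1,"linear":[2,1,0],"twist":0},{"jaw":1,"linear":[0,0,0],"twist":0},{"jaw":1,"linear":[0,0,0],"twist":0}]'|head -4
python3 - <<'E'
from h import *
for n in("top","side"):
    c=cam(n); w=cloud(c)
    a=c["color"][150:300,340:500] if n=="top" else c["color"][200:350,240:410]
    cv2.imwrite(f"pics/f_{n}.png",cv2.resize(a,None,fx=2.4,fy=2.4,interpolation=cv2.INTER_CUBIC)); w=w.reshape(-1,3)
    for m,x,y,z0,z1,r in [("cups",.4624,-.1514,.055,.075,.045),("dropper",.551,-.192,.09,.12,.03),("jarred",.549,-.293,.1,.12,.035),("shaker",.601,-.243,.085,.1,.03),("green",.5,-.24,.1,.12,.03),("jigger",.404,-.019,.07,.09,.04)]:
        s=w[(np.hypot(w[:,0]-x,w[:,1]-y)<r)&(w[:,2]>z0)&(w[:,2]<z1)]
        if len(s)>4: print(n,m,len(s),cv2.minEnclosingCircle((s[:,:2]*1000).astype(np.float32)),np.median(s[:,2]),np.linalg.lstsq(np.c_[s[:,:2]-[x,y],np.ones(len(s))],s[:,2],rcond=None)[0].round(3))
a,b=cv2.imread("pics/f_top.png"),cv2.imread("pics/f_side.png"); cv2.imwrite("pics/f.png",np.hstack([a,b]))
E
```

```text
time: 32.08
position: [0.4653, -0.1535, 0.2485]
tool_rot: [0.391, 0.921, -0.001, 0.008]
ft_force: [0.5, 0.1, -0.2]
grip_width: 0.0825
grip_force: 0.0
time: 32.75
position: [0.4288, 0.0411, 0.2406]
tool_rot: [0.389, 0.921, -0.0, -0.0]
ft_force: [0.5, -1.4, -0.8]
top cups 316 ((462.6929931640625, -151.4152069091797), 32.53094482421875) 0.06430820605649806 [-0.016 -0.001  0.063]
top dropper 44 ((548.746337890625, -192.53952026367188), 6.653826713562012) 0.10219601733963418 [ 0.326 -0.398  0.103]
top jarred 465 ((549.4224243164062, -294.0885314941406), 22.976119995117188) 0.11221721578578614 [ 0.047 -0.084  0.112]
top shaker 186 ((599.88134765625, -244.4271240234375), 16.63396453857422) 0.090963461529315 [ 0.08  -0.059  0.091]
top green 370 ((500.1692810058594, -240.89817810058594), 20.24260139465332) 0.10967279398374985 [ 0.048 -0.051  0.109]
side cups 352 ((462.2883605957031, -151.75559997558594), 33.997196197509766) 0.0613933442743364 [-0.001 -0.014  0.062]
side dropper 65 ((549.9326171875, -194.03392028808594), 6.457874298095703) 0.09866321942985701 [0.089 1.061 0.103]
side jarred 618 ((550.90185546875, -294.7110595703125), 23.62069320678711) 0.11225287291162594 [0.001 0.166 0.112]
side shaker 191 ((600.6744384765625, -247.04383850097656), 15.674837112426758) 0.09096275245921065 [0.051 0.241 0.092]
side green 384 ((501.3881530761719, -240.7003173828125), 21.138620376586914) 0.10942386159937448 [0.001 0.134 0.109]
side jigger 122 ((403.285888671875, -17.773012161254883), 19.503509521484375) 0.07428766791116892 [-0.003  0.001  0.074]
```

View pics/f.png

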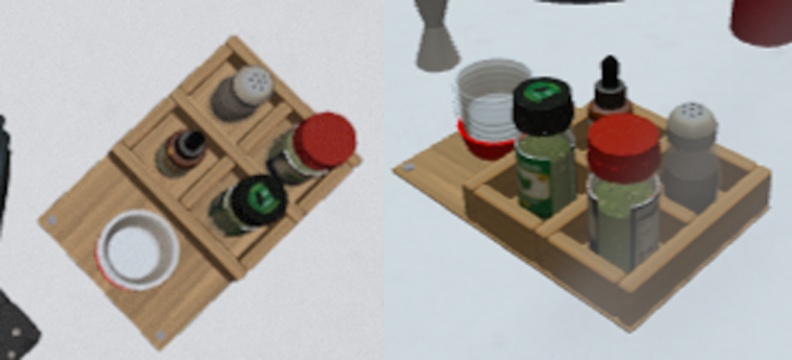

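Each of the four pieces stands upright in its own well. The cups (crop 138,250) sit level in the ring, on its axis within 1 mm and with the rim at about 64 mm. The bystanders have not moved.

```bash
python3 -c "
from rig import robot
print(robot.hand_in())"
```

```text
the job is handed in; nothing more can be done
None
```

The caddy is stocked and the job is handed in at about 33 s of the 72 s limit: red jar in well_1, green jar left in well_2, shaker in well_3, dropper in well_4, and the cups level in the red ring; the arm never went near the squeeze bottles or touched the jigger.

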